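Free a strap link from its spring bar with a forked tool

TASK

Take the forked tool from its stand, put the fork over the spring bar between the fixture's cheek and the collar, and push the collar gently back against its spring until the strap link jumps up out of engagement; do not drive the collar hard against its end stop. Then put the tool back in its stand, upright and fully down. Touch the fixture and the link only with the tool, do not bear hard on them, and leave the other things where they are.

Things in the scene. Friction and masses are not known exactly. Their poses are not given: they have to be found in the camera images.
- fixture: fixed steel fixture on a dark base 66 x 112 x 10 mm. Origin on the bench under the middle of the link, z up. Its 6 mm spring bar lies along y at x = 0, 38 mm up: from inside the link through the +y cheek (two cheeks 44 mm wide in x, 58 mm high; outer face of this one at y = +18.5 mm), through a collar, into a round barrel (27 mm diameter, 52 mm high, front face at y = +64 mm)
- bar_gap (a point): point on the bar's axis, 38 mm up, 6 mm outside the +y cheek's outer face (fixture y = +24.5 mm), where the fork goes over the bar. The collar stands beyond it towards +y: steel, 22 mm diameter, 6 mm thick; its face is between 5 and 17 mm from this point, clamped at a different place on the bar each time, so find it by touch
- barrel_front (a point): middle of the barrel's front face, towards which (fixture +y) the collar is pushed. The spring takes about 3 N to start and 0.4 N more per mm; the link comes free after about 7.5 mm of collar travel, a hard stop comes at 9 mm; more than 13 N from the tool harms the fixture
- link: light-metal strap link 28 x 14 x 51 mm (x, y along the bar, z), upright in the fixture's pocket with 1.5 mm play; origin at its centre, about 42.5 mm up while the bar is in its window. Its foot stands on a sprung ejector: once the bar is out, the link jumps up about 12 mm; let go, the bar then springs against its side and it stays up
- fork_tool: forked tool, 120 g, hanging upright in its stand. Origin at the centre of its square handle (18 x 18 mm, 56 mm high); z up. Below it a round flange, 46 mm diameter, underside 40 mm below the origin, a shank and a flat fork, 20 mm wide (tool x), 4 mm thick (tool y). Handle faces are parallel to tool x and y
- fork_tip (a point): midway between the tips of the fork's two prongs, 102 mm below the handle's centre. The slot between the prongs is 10 mm wide, flared at the mouth, open downwards and 18 mm deep
- stand: fixed tool stand: foot 80 x 80 x 8 mm with a square tube 46 mm outside, 28 mm inside, rim 78 mm above the bench. Origin on the bench surface under the tube's centre. The tool's fork hangs in the tube and its flange rests on the rim (handle centre then 118 mm above the bench)
- ring_gauge: bystander: steel ring gauge lying flat, 37 mm diameter, 12 mm high; origin at the centre of its underside
- steel_v_block: bystander: steel V block 50 x 44 x 36 mm; origin at the centre of its underside
- hexagon_nut: bystander: steel hexagon nut 21 mm across, 11 mm high; origin at the centre of its underside
Not all that is in view belongs to the job. Leave any purple or yellow look-alike of the fork_tool alone.

How it is judged:
By the outcome, as a careful person would: the job done as asked, in the order asked, and still so for the second after the job is handed in, with the robot touching nothing.
It also fails if it takes over 51 s, if anything falls off the work surface, if the arm or the gripper's body presses on something with over 40 N, if the wrist force passes 120 N, or if a joint passes its speed limit or range.

ROBOT

A 6-joint arm with a two-finger parallel gripper is mounted at the origin on a cart in front of the work surface, level with it; the furniture and walls round the work are solid. World frame = base frame: x ahead of the robot, y to its left, z up, the work surface at z = 0. Lengths are in m, angles in rad, forces in N, time in s.
With the tool pointing down it reaches from about 0.4 to 0.925 m from the base axis. Payload 12.5 kg.
Tool frame: the origin (TCP) lies on the mounting face of the last link; the fingertips stand 190 mm ahead of it and the grasp point (between the pads) lies 171 mm ahead of it; x points along the fingers, y is the direction in which the jaws open and shut, and the axes are right-handed (so a half turn about x gives the same grasp; the last joint's range is limited). The gripper opens to 95 mm and grips with 3 to 60 N. Pads are 20 mm wide; open, the fingers measure 119 mm over their backs; the gripper's body (75 mm by 180 mm) begins 59 mm behind the grasp point.
Start: joints at [1.21, 0.491, 1.559, -0, 1.092, -0.106], TCP at [0.158, 0.605, 0.405] pointing down, gripper open.
Joint ranges: [-3.1, 3.1], [-0.84, 2.19], [0.05, 2.79], [-1.13, 4.28], [0.06, 2.93], [-2.69, 2.69]. Speed limits (rad/s): [2.22, 2.22, 2.79, 3.14, 3.14, 3.14].

INTERFACE

Orientations are given as a rotation vector (axis times angle).
In Python, from station import bot gives the robot as it stands. The module is installed in compiled form; this text tells all that it offers.
- The arm moves only by the tool apply_moves, never from a script. Its argument "increments" is a list of rows, each an object with "linear": the shift along the tool's x, y, z in m, a list of three; "rot": the turn, a rotation vector about the tool's x, y, z in rad, a list of three; "fingers": the opening, from 0 (shut) to 1 (fully open). A call has 1 to 5 rows; each row is the pose to reach, as a shift and turn from the pose commanded when the call began, along the tool's axes at that moment; what a row does not reach only later rows make up. A row lasts 1/10 s, in which the tool goes at most 50 mm and 8.59 degrees, less where a joint would pass 70% of its speed; a pose out of reach is approached as far as the arm can. A call with a gripper value outside its range is refused whole. The fingers move at their own pace and stop on an object; "force" is the grip in N (left out, the last holds). Time passes only in rows, so rows that repeat a pose let the fingers close. It gives the time, the measured TCP pose, the force and the opening at its end, in the units of the state.
- bot.get_state(): the state, without advancing time (a new reading comes with each control period).
- bot.capture(name): name is "side" or "top" or "wrist"; returns a dict with "image" (480x640x3 uint8, red, green, blue), "fx", "fy", "cx", "cy" (pixels), "R" (3x3) and "t" (3): a world point X has camera coordinates R X + t. Camera axes: x right, y down, z forward; pixel columns grow to the right and rows downward; lengths in m; the calibration is good to about 2 mm. The wrist camera is an equidistant fisheye: a pixel r from the principal point sees the ray r / f radians off the axis. A picture is of the moment at which its call begins. There is no depth.
- bot.finish_job(): hands the job in, once; it reports no verdict.
Trained networks look in the newest picture that a camera, given by its name, has taken for a name from the list of things; names that differ only in an ending like _2 or _b are one class to them, and where a whole thing is asked for, a point or a joint stands for the part that bears it (a point fixed in the world has none). Each returns a list of dicts, best first, with "confidence" (0 to 1); they miss things now and then, are a little off and sometimes report something else, mostly with a low value. They report only what shows in the picture. A call takes as long as a camera call. They do not tell look-alikes from the thing itself.
- bot.boxes_of(camera, label): "extent" ([centre column, centre row, width, height] as shares, 0 to 1, of the picture: columns of its width, rows of its height, round what is visible of it).
- bot.regions_of(camera, label): "pixels" (480x640 bool, what is visible of it) and "extent" ([centre column, centre row, width, height] as shares, 0 to 1, of the picture: columns of its width, rows of its height, round what is visible of it).
The state is a dict: "time_s": time; "qpos": joint angles; "dq": joint speeds; "joint_torque": joint torques, N m; "eef_pos": TCP position; "eef_rot": TCP orientation; "ft_force": force on the tool from outside, world axes, zero at the start; "torque": the same for the moment, N m; "width": opening from 0.0 (shut) to 1.0 (fully open).
Only numpy, scipy, OpenCV 4.12 (cv2) and the standard library are available. Lean on these libraries where they do the work, as an engineer would, in place of code of your own. Each camera call takes 0.05 s, during which the arm holds its last target.

## Working session

There is one attempt and no reset: what is moved stays moved. The work goes in short steps, Python scripts to look and compute and a tool call to move; the robot and the scene stay as the last step left them, time stands still between calls to the robot, and variables do not carry over. Pictures are saved under pics/ and viewed, and the job is handed in when it is done.

Besides the shell and the picture viewer there is one more tool, called after "Request:" in YAML: its name, and indented under it one key for each argument. apply_moves: Moves the arm, as the interface text tells. Its arguments: {"type":"object","properties":{"increments":{"type":"array","items":{"type":"object","properties":{"linear":{"type":"array","items":{"type":"number"}},"rot":{"type":"array","items":{"type":"number"}},"fingers":{"type":"number"}}}},"force":{"type":"number"}},"required":["increments"]}

```bash
mkdir -p pics; cat > h.py <<'E'
import numpy as np, cv2
from scipy.spatial.transform import Rotation as Rot
from station import bot
def cap(n,fn=None):
    c=bot.capture(n)
    if fn: cv2.imwrite('pics/'+fn,c['image'][:,:,::-1])
    return c
def proj(c,X):
    X=np.atleast_2d(X); p=X@np.array(c['R']).T+np.array(c['t'])
    return np.c_[c['fx']*p[:,0]/p[:,2]+c['cx'],c['fy']*p[:,1]/p[:,2]+c['cy']]
def ray(c,u,v,fish=False):
    x=(u-c['cx'])/c['fx'];y=(v-c['cy'])/c['fy']
    if fish:
        r=np.hypot(x,y); d=np.array([np.sin(r)*x/r,np.sin(r)*y/r,np.cos(r)])
    else: d=np.array([x,y,1.])
    R=np.array(c['R']); o=-R.T@np.array(c['t']); d=R.T@d
    return o,d/np.linalg.norm(d)
def atz(c,u,v,z,fish=False):
    o,d=ray(c,u,v,fish); return o+d*(z-o[2])/d[2]
E
python3 - <<'E'
from h import *
for n in ['side','top','wrist']:
    c=cap(n,n+'0.png'); print(n,c['fx'],c['cx'],c['cy'],np.round(-np.array(c['R']).T@c['t'],3),np.round(c['R'],3).tolist())
    for l in ['fixture','link','fork_tool','stand','ring_gauge','steel_v_block','hexagon_nut','collar']:
        try:
            for d in bot.boxes_of(n,l): e=d['extent']; print(' ',l,round(d['confidence'],2),np.round([e[0]*640,e[1]*480,e[2]*640,e[3]*480]).tolist())
        except Exception as ex: print(l,ex)
s=bot.get_state(); print(s)
E
```

```text
side 600.7931766884727 313.00497440938653 237.8490748297351 [ 0.553 -0.403  0.757] [[0.996, 0.09, 0.017], [0.076, -0.715, -0.695], [-0.051, 0.693, -0.719]]
  fixture 0.96 [297.0, 349.0, 60.0, 86.0]
  link 0.59 [287.0, 348.0, 23.0, 18.0]
  link 0.39 [384.0, 298.0, 42.0, 48.0]
  fork_tool 0.85 [236.0, 190.0, 44.0, 35.0]
  fork_tool 0.79 [200.0, 322.0, 36.0, 49.0]
  fork_tool 0.75 [305.0, 199.0, 25.0, 45.0]
  stand 0.92 [305.0, 237.0, 51.0, 56.0]
  stand 0.36 [297.0, 347.0, 57.0, 84.0]
  ring_gauge 0.87 [280.0, 291.0, 26.0, 22.0]
  steel_v_block 0.72 [385.0, 300.0, 43.0, 45.0]
collar it knows: bar_gap, barrel_front, fixture, fork_tip, fork_tool, hexagon_nut, link, ring_gauge, stand, steel_v_block
top 548.7780498884362 316.1159854074774 241.07857443828362 [0.353 0.219 1.12 ] [[-0.023, -1.0, -0.009], [-0.989, 0.024, -0.147], [0.147, 0.006, -0.989]]
  fixture 0.93 [386.0, 253.0, 56.0, 41.0]
  link 0.24 [335.0, 272.0, 20.0, 16.0]
  fork_tool 0.95 [271.0, 257.0, 24.0, 26.0]
  fork_tool 0.82 [390.0, 327.0, 62.0, 28.0]
  fork_tool 0.72 [226.0, 330.0, 62.0, 32.0]
  stand 0.74 [276.0, 262.0, 52.
[... 597 characters left out ...]
link, ring_gauge, stand, steel_v_block
{'time_s': 1.2, 'qpos': array([ 1.21039237e+00,  4.90873322e-01,  1.55887901e+00,  8.20927135e-06,
        1.09171202e+00, -1.05603499e-01]), 'dq': array([-1.47734372e-03,  8.82063558e-05, -5.22389663e-04, -1.55101382e-03,
        3.19689343e-04, -8.66103914e-04]), 'joint_torque': array([-3.19246283e-03, -6.12455535e+01, -2.58417892e+01,  6.92679151e-02,
        4.45440738e-02, -3.36315168e-05]), 'eef_pos': array([0.15751222, 0.60482628, 0.40478476]), 'eef_rot': array([ 0.20012398,  1.56150258, -0.19992481]), 'ft_force': array([ 0.51921765, -1.02265684,  0.68221308]), 'torque': array([ 0.01050965, -0.02185335,  0.0070519 ]), 'width': 1.0026632263480557}
```

View pics/side0.png

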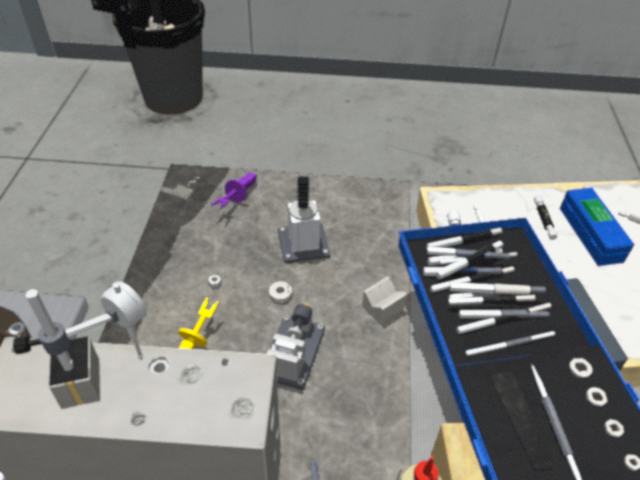

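View pics/top0.png

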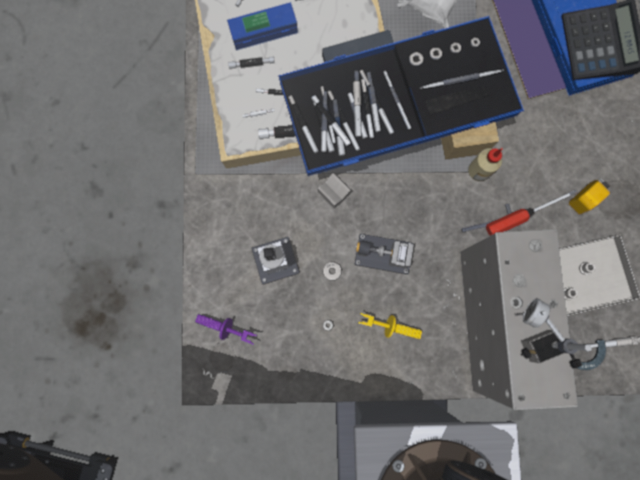

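```bash
python3 - <<'E'
import cv2
a=cv2.imread('pics/side0.png'); t=cv2.imread('pics/top0.png')
cv2.imwrite('pics/sc.png',cv2.resize(a[160:400,170:430],None,fx=3,fy=2.5,interpolation=cv2.INTER_CUBIC)[:600])
cv2.imwrite('pics/tc.png',cv2.resize(t[180:360,190:430],None,fx=3.3,fy=3.3,interpolation=cv2.INTER_CUBIC))
E
```

```text
(no output)
```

View pics/sc.png

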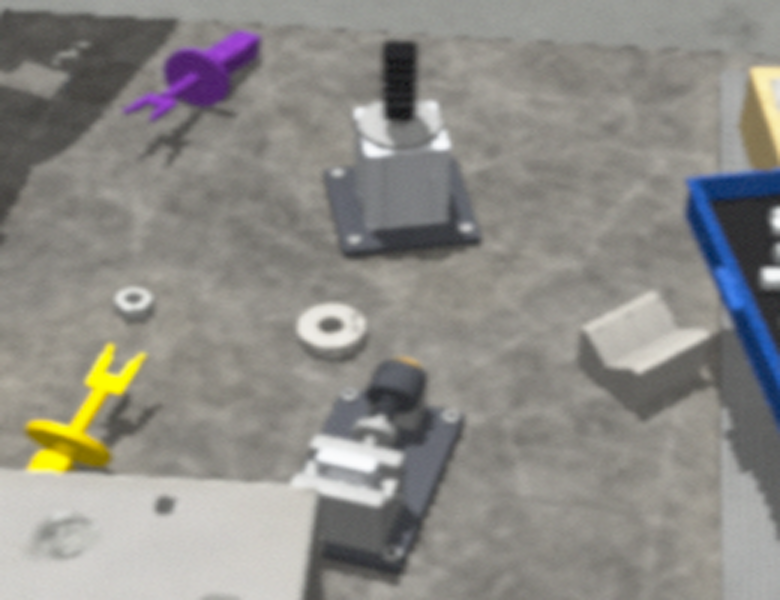

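View pics/tc.png

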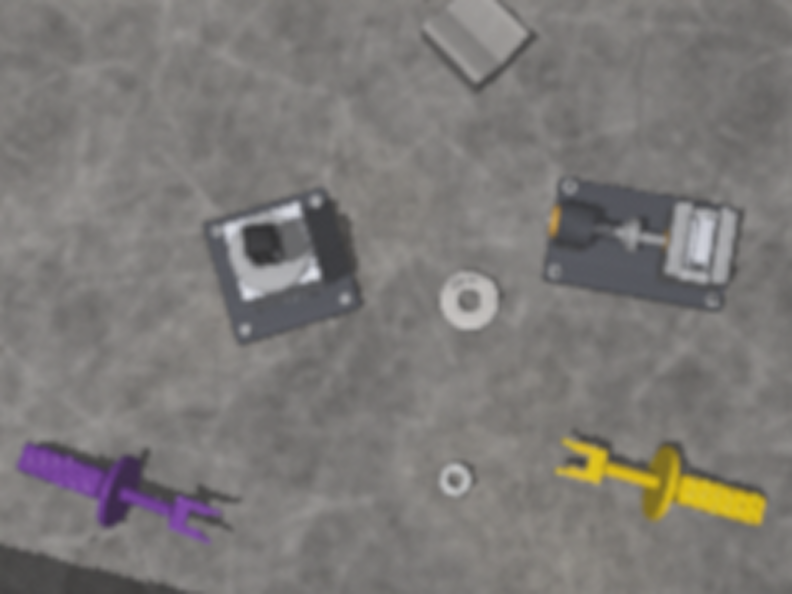

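Candidates for the tool: the black-handled tool upright in the stand (side 303,195; top 271,257), a purple look-alike lying down (side 239,190), and a yellow one lying down (side 200,322). By the description I choose the black one in the stand; the close crop shows its flange resting on the tube. In the top picture the fixture is at (386,253), with its barrel (+y) to the left.

```bash
python3 - <<'E'
from h import *
c=cap('top'); 
s=lambda p:(190+p[0]/3.3,180+p[1]/3.3)
for nm,z,pts in [('stand foot',.008,[(205,225),(322,188),(360,302),(243,343)]),('fix base',.010,[(562,178),(742,207),(722,308),(546,283)])]:
    P=np.array([atz(c,*s(p),z) for p in pts])[:,:2]; print(nm,P.round(4).tolist(),'mean',P.mean(0).round(4))
    for i in range(4): d=P[(i+1)%4]-P[i]; print('   ',np.linalg.norm(d).round(4),np.degrees(np.arctan2(d[1],d[0])).round(1))
for nm,z,p in [('tool top',.146,(262,243)),('ring',0.006,(469,300)),('nut',.005,(456,479)),('vblock',.03,(478,35)),('bar coll',.038,(630,236)),('barrelfront',.038,(603,232)),('link top',.068,(704,240))]:
    print(nm,atz(c,*s(p),z).round(4))
E
```

```text
stand foot [[0.5074, 0.3571], [0.5288, 0.2841], [0.4572, 0.2618], [0.4337, 0.3342]] mean [0.4818 0.3093]
    0.0761 -73.6
    0.075 -162.7
    0.0761 108.0
    0.0772 17.3
fix base [[0.5311, 0.1349], [0.5102, 0.0243], [0.4479, 0.0397], [0.4659, 0.1471]] mean [0.4888 0.0865]
    0.1125 -100.7
    0.0641 166.1
    0.1089 80.5
    0.0663 -10.5
tool top [0.4777 0.3091 0.146 ]
ring [0.457  0.1946 0.006 ]
nut [0.348  0.2055 0.005 ]
vblock [0.6185 0.1851 0.03  ]
bar coll [0.4903 0.0974 0.038 ]
barrelfront [0.4931 0.1135 0.038 ]
link top [0.4831 0.0577 0.068 ]
```

```bash
cat >> h.py <<'E'
def inc(pos,yaw=None,R=None,s=None):
    """target TCP pos, yaw = world direction (deg) of tool y, tool x down"""
    s=s or bot.get_state(); R0=Rot.from_rotvec(s['eef_rot']).as_matrix()
    if R is None:
        y=np.array([np.cos(np.radians(yaw)),np.sin(np.radians(yaw)),0]); x=np.array([0,0,-1.]); R=np.c_[x,y,np.cross(x,y)]
    l=R0.T@(np.array(pos)-s['eef_pos']); r=Rot.from_matrix(R0.T@R).as_rotvec()
    return l.round(4),r.round(4)
def show():
    s=bot.get_state(); R=Rot.from_rotvec(s['eef_rot']).as_matrix()
    print('t',round(s['time_s'],2),'pos',s['eef_pos'].round(4),'yaw_y',np.degrees(np.arctan2(R[1,1],R[0,1])).round(2),'x',R[:,0].round(4),'F',s['ft_force'].round(2),'T',s['torque'].round(3),'w',round(s['width'],3),'q6',s['qpos'].round(2)); return s
E
python3 - <<'E'
from h import *
s=show(); print(Rot.from_rotvec(s['eef_rot']).as_matrix().round(3))
for y in (17,107,-73,-163): print(y,inc((.482,.309,.38),y))
E
```

```text
t 1.25 pos [0.1575 0.6048 0.4048] yaw_y 75.4 x [-0.e+00  1.e-04 -1.e+00] F [-0.36  0.37  0.04] T [0.039 0.024 0.013] w 0.999 q6 [ 1.21  0.49  1.56  0.    1.09 -0.11]
[[-0.     0.252  0.968]
 [ 0.     0.968 -0.252]
 [-1.     0.    -0.   ]]
17 (array([ 0.0247, -0.2045,  0.3886]), array([ 1.0193e+00, -1.0000e-04, -1.0000e-04]))
107 (array([ 0.0247, -0.2045,  0.3886]), array([-5.515e-01,  0.000e+00, -1.000e-04]))
-73 (array([ 0.0247, -0.2045,  0.3886]), array([ 2.5901e+00, -1.0000e-04, -0.0000e+00]))
-163 (array([ 0.0247, -0.2045,  0.3886]), array([-2.1223e+00,  1.0000e-04, -1.0000e-04]))
```

Request:
apply_moves:
  increments:
    - {"linear":[0.005,-0.041,0.078],"rot":[-0.11,0,0],"fingers":1}
    - {"linear":[0.01,-0.082,0.155],"rot":[-0.22,0,0],"fingers":1}
    - {"linear":[0.015,-0.123,0.233],"rot":[-0.33,0,0],"fingers":1}
    - {"linear":[0.02,-0.164,0.311],"rot":[-0.44,0,0],"fingers":1}
    - {"linear":[0.0247,-0.2045,0.3886],"rot":[-0.5515,0,0],"fingers":1}

```text
time_s: 1.75
eef_pos: [0.343, 0.435, 0.3907]
eef_rot: [-0.236, 1.557, 0.237]
ft_force: [0.5, 0.4, 1.0]
width: 1.0
```

```bash
python3 - <<'E'
from h import *
s=show();print(inc((.482,.309,.38),107))
E
```

```text
t 1.75 pos [0.343  0.435  0.3907] yaw_y 107.28 x [ 4.e-04  4.e-04 -1.e+00] F [0.55 0.41 0.98] T [ 0.061 -0.043  0.015] w 1.0 q6 [ 0.78  0.41  1.75  0.    0.98 -1.09]
(array([ 0.0107, -0.1617,  0.0953]), array([ 0.0048,  0.0005, -0.0002]))
```

Request:
apply_moves:
  increments:
    - {"linear":[0.003,-0.041,0.024]}
    - {"linear":[0.006,-0.082,0.048]}
    - {"linear":[0.009,-0.122,0.072]}
    - {"linear":[0.0107,-0.1617,0.0953]}
    - {"linear":[0.0107,-0.1617,0.0953]}

```text
invalid input at $.increments[0]: expected keys linear, rot, fingers
```

```bash
python3 - <<'E'
from h import *
s=show();c=cap('wrist','w1.png')
for l in ['fork_tool','stand','fixture']:
    for d in bot.boxes_of('wrist',l): e=d['extent']; print(' ',l,round(d['confidence'],2),np.round([e[0]*640,e[1]*480,e[2]*640,e[3]*480]).tolist())
E
```

```text
t 1.75 pos [0.343  0.435  0.3907] yaw_y 107.28 x [ 4.e-04  4.e-04 -1.e+00] F [0.55 0.41 0.98] T [ 0.061 -0.043  0.015] w 1.0 q6 [ 0.78  0.41  1.75  0.    0.98 -1.09]
  fork_tool 0.97 [283.0, 217.0, 118.0, 88.0]
  fork_tool 0.88 [26.0, 142.0, 52.0, 54.0]
  fork_tool 0.68 [152.0, 322.0, 18.0, 17.0]
  stand 0.71 [169.0, 298.0, 71.0, 53.0]
  stand 0.17 [151.0, 321.0, 20.0, 22.0]
  fixture 0.95 [31.0, 252.0, 61.0, 80.0]
```

View pics/w1.png

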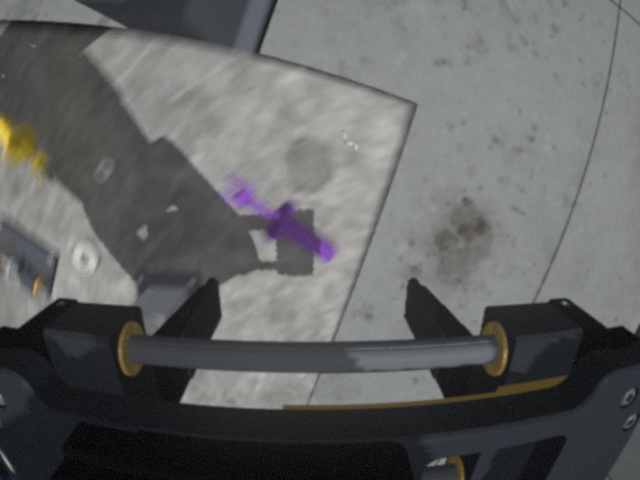

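Request:
apply_moves:
  increments:
    - {"linear":[0.003,-0.041,0.024],"rot":[0,0,0],"fingers":1}
    - {"linear":[0.006,-0.082,0.048],"rot":[0,0,0],"fingers":1}
    - {"linear":[0.009,-0.122,0.072],"rot":[0,0,0],"fingers":1}
    - {"linear":[0.0107,-0.1617,0.0953],"rot":[0,0,0],"fingers":1}
    - {"linear":[0.0107,-0.1617,0.0953],"rot":[0,0,0],"fingers":1}

```text
time_s: 2.45
eef_pos: [0.4826, 0.3082, 0.3796]
eef_rot: [-0.23, 1.558, 0.23]
ft_force: [-1.4, 0.8, -0.0]
width: 0.998
```

```bash
python3 - <<'E'
from h import *
s=show();c=cap('wrist','w2.png')
np.savez('w2.npz',R=c['R'],t=c['t'])
for l in ['fork_tool','stand','fixture']:
    for d in bot.boxes_of('wrist',l): e=d['extent']; print(' ',l,round(d['confidence'],2),np.round([e[0]*640,e[1]*480,e[2]*640,e[3]*480]).tolist())
E
```

```text
t 2.45 pos [0.4826 0.3082 0.3796] yaw_y 106.79 x [ 7.e-04 -1.e-04 -1.e+00] F [-1.39  0.8  -0.01] T [0.083 0.034 0.013] w 0.998 q6 [ 0.45  0.44  1.72 -0.    0.98 -1.41]
  fork_tool 0.9 [135.0, 35.0, 94.0, 55.0]
  fork_tool 0.85 [317.0, 249.0, 60.0, 70.0]
  fork_tool 0.73 [454.0, 116.0, 98.0, 107.0]
  stand 0.73 [104.0, 173.0, 120.0, 99.0]
  stand 0.6 [316.0, 226.0, 79.0, 85.0]
  fixture 0.72 [105.0, 171.0, 122.0, 98.0]
```

View pics/w2.png

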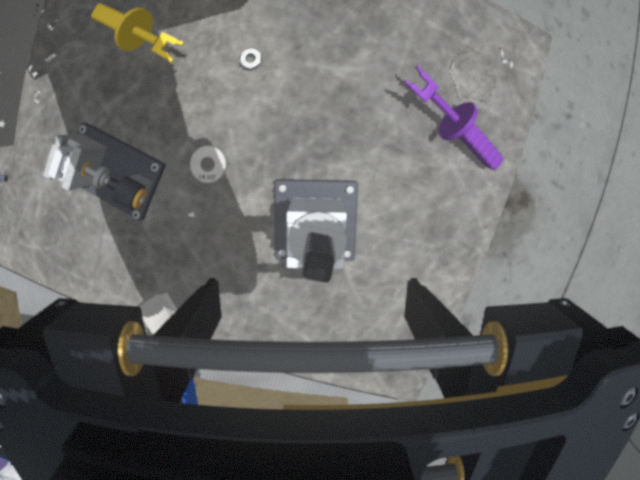

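```bash
python3 - <<'E'
import cv2
a=cv2.imread('pics/w2.png')
cv2.imwrite('pics/w2c.png',cv2.resize(a[170:295,250:390],None,fx=5,fy=4.8,interpolation=cv2.INTER_CUBIC))
E
```

```text
(no output)
```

View pics/w2c.png

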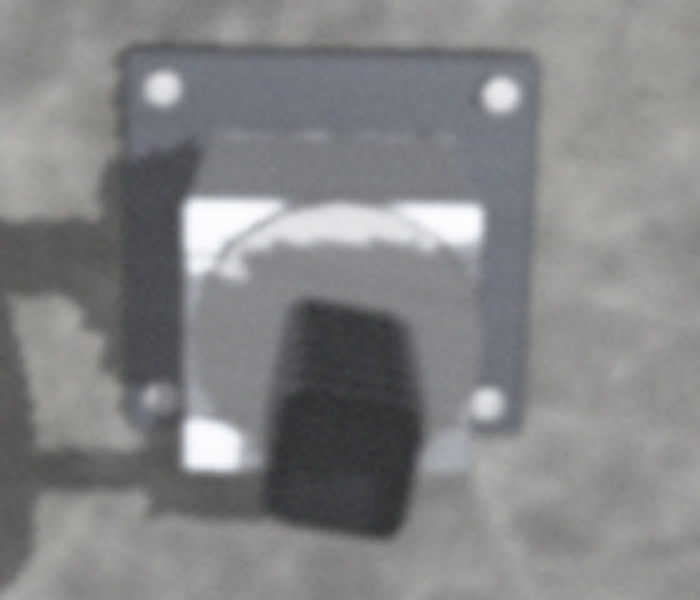

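```bash
python3 - <<'E'
from h import *
c=cap('wrist')
s=lambda p:(250+p[0]/5,170+p[1]/4.8)
for nm,z,pts in [('handle',.146,[(285,385),(420,400),(400,537),(268,517)]),('rim',.078,[(183,200),(486,203),(473,472),(184,470)]),('foot',.008,[(125,47),(539,55),(522,434),(128,425)]),('handle bottom',.09,[(303,298),(408,312)]),('flange top',.082,[(190,310),(485,310)])]:
    P=np.array([atz(c,*s(p),z,True) for p in pts])[:,:2]; print(nm,P.round(4).tolist(),'mean',P.mean(0).round(4))
    for i in range(len(P)): d=P[(i+1)%len(P)]-P[i]; print('   ',np.linalg.norm(d).round(4),np.degrees(np.arctan2(d[1],d[0])).round(1))
E
```

```text
handle [[0.4672, 0.3032], [0.4644, 0.3193], [0.4827, 0.3226], [0.4848, 0.3063]] mean [0.4748 0.3128]
    0.0164 100.1
    0.0186 10.5
    0.0165 -82.6
    0.0178 -170.0
rim [[0.4624, 0.2842], [0.4491, 0.329], [0.4932, 0.3416], [0.5065, 0.297]] mean [0.4778 0.3129]
    0.0468 106.5
    0.0459 15.9
    0.0465 -73.4
    0.046 -163.8
foot [[0.4504, 0.2641], [0.4288, 0.3398], [0.5047, 0.3618], [0.5259, 0.2859]] mean [0.4775 0.3129]
    0.0787 105.9
    0.079 16.2
    0.0788 -74.4
    0.0785 -163.9
handle bottom [[0.4696, 0.3058], [0.4671, 0.3215]] mean [0.4683 0.3136]
    0.0159 98.9
    0.0159 -81.1
flange top [[0.4785, 0.2902], [0.4652, 0.3338]] mean [0.4718 0.312 ]
    0.0456 107.1
    0.0456 -72.9
```

```bash
python3 - <<'E'
from h import *
s=show();print(inc((.475,.313,.284),99.5)); print(inc((.475,.313,.36),99.5))
E
```

```text
t 2.7 pos [0.4791 0.3111 0.38  ] yaw_y 107.1 x [-1.e-04  3.e-04 -1.e+00] F [ 1.3   0.88 -0.61] T [ 0.065  0.033 -0.038] w 1.0 q6 [ 0.46  0.44  1.72  0.    0.98 -1.41]
(array([ 0.096 ,  0.003 , -0.0034]), array([ 0.1326, -0.    , -0.0003]))
(array([ 0.02  ,  0.003 , -0.0034]), array([ 0.1326, -0.    , -0.0003]))
```

```bash
python3 - <<'E'
from h import *
z=np.load('w2.npz'); c=cap('wrist','w3.png')
print(-z['R'].T@z['t'], -np.array(c['R']).T@c['t'])
c2=dict(c); c2['R']=z['R'];c2['t']=z['t']
s=lambda p:(250+p[0]/5,170+p[1]/4.8)
for nm,zz,pts in [('handle',.146,[(285,385),(420,400),(400,537),(268,517)]),('rim',.078,[(183,200),(486,203),(473,472),(184,470)]),('foot',.008,[(125,47),(539,55),(522,434),(128,425)])]:
    P=np.array([atz(c2,*s(p),zz,True) for p in pts])[:,:2]; print(nm,'mean',P.mean(0).round(4))
show()
a=cv2.imread('pics/w3.png')
cv2.imwrite('pics/w3c.png',cv2.resize(a[170:295,250:390],None,fx=5,fy=4.8,interpolation=cv2.INTER_CUBIC))
E
```

```text
[0.4071135  0.28475187 0.35871177] [0.40371001 0.28736527 0.35919658]
handle mean [0.4783 0.3098]
rim mean [0.4814 0.3098]
foot mean [0.4812 0.3098]
t 2.75 pos [0.4791 0.3111 0.38  ] yaw_y 107.11 x [ 0.e+00  2.e-04 -1.e+00] F [ 0.62 -0.95 -0.38] T [ 0.06   0.026 -0.066] w 0.998 q6 [ 0.46  0.44  1.72  0.    0.98 -1.41]
```

View pics/w3c.png

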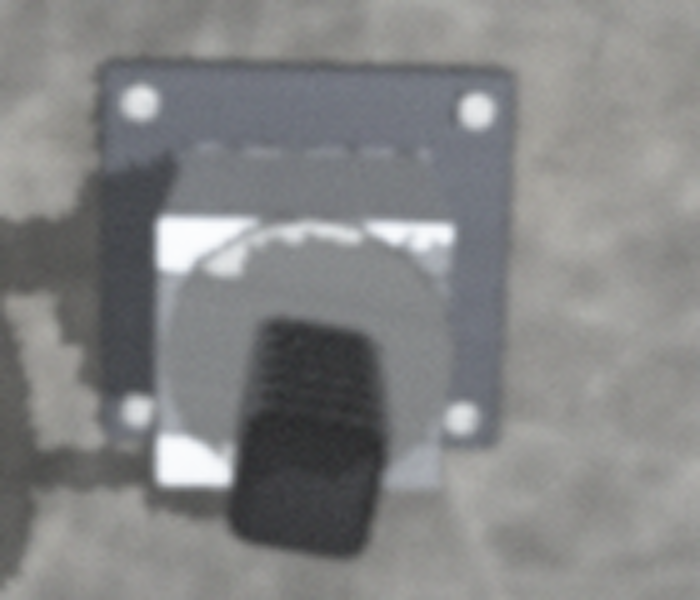

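```bash
python3 - <<'E'
from h import *
c=cap('wrist')
s=lambda p:(250+p[0]/5,170+p[1]/4.8)
for nm,z,pts in [('handle',.146,[(249,405),(386,421),(364,557),(230,536)]),('rim',.078,[(156,215),(456,221),(441,489),(156,487)]),('foot',.008,[(100,60),(515,69),(495,447),(100,440)])]:
    P=np.array([atz(c,*s(p),z,True) for p in pts])[:,:2]; print(nm,'mean',P.mean(0).round(4))
    for i in range(len(P)): d=P[(i+1)%len(P)]-P[i]; print('   ',np.linalg.norm(d).round(4),np.degrees(np.arctan2(d[1],d[0])).round(1))
st=show()
print(inc((.4785,.310,.284),100,s=st)); print(inc((.4785,.310,.34),100,s=st))
E
```

```text
handle mean [0.4787 0.3094]
    0.0167 99.8
    0.0187 9.4
    0.0168 -82.9
    0.0179 -171.1
rim mean [0.482  0.3094]
    0.0464 105.9
    0.046 15.3
    0.0461 -73.3
    0.0466 -164.3
foot mean [0.4818 0.3089]
    0.079 105.8
    0.079 15.7
    0.0792 -74.0
    0.0793 -164.5
t 2.8 pos [0.4793 0.311  0.3801] yaw_y 107.1 x [ 1.e-04  3.e-04 -1.e+00] F [0.27 0.36 0.39] T [0.022 0.043 0.008] w 0.999 q6 [ 0.46  0.44  1.72  0.    0.98 -1.41]
(array([ 0.0961, -0.0007, -0.001 ]), array([ 0.124 ,  0.0002, -0.0002]))
(array([ 0.0401, -0.0007, -0.001 ]), array([ 0.124 ,  0.0002, -0.0002]))
```

Request:
apply_moves:
  increments:
    - {"linear":[0.025,-0.001,-0.001],"rot":[0.14,0,0],"fingers":1}
    - {"linear":[0.05,-0.001,-0.001],"rot":[0.14,0,0],"fingers":0.7}
    - {"linear":[0.075,-0.001,-0.001],"rot":[0.14,0,0],"fingers":0.5}
    - {"linear":[0.096,-0.001,-0.001],"rot":[0.14,0,0],"fingers":0.4}
    - {"linear":[0.096,-0.001,-0.001],"rot":[0.14,0,0],"fingers":0.4}
  force: 20

```text
time_s: 3.3
eef_pos: [0.4787, 0.309, 0.2818]
eef_rot: [-0.125, 1.571, 0.123]
ft_force: [-0.8, -0.4, 1.3]
width: 0.722
```

```bash
python3 - <<'E'
from h import *
show();cap('wrist','w4.png');cap('side','s4.png')
show()
a=cv2.imread('pics/w4.png')[150:390,160:480];b=cv2.imread('pics/s4.png')[120:300,200:440]
cv2.imwrite('pics/x4.png',np.hstack([cv2.resize(a,(400,300)),cv2.resize(b,(400,300))]))
E
```

```text
t 3.3 pos [0.4787 0.309  0.2818] yaw_y 99.04 x [-0.0037 -0.0017 -1.    ] F [-0.75 -0.43  1.35] T [ 0.023 -0.009  0.022] w 0.722 q6 [ 0.46  0.57  1.82  0.    0.76 -1.27]
t 3.4 pos [0.4794 0.3091 0.2844] yaw_y 99.02 x [-1.e-04  1.e-04 -1.e+00] F [-0.28  0.32  0.7 ] T [ 0.016  0.044 -0.01 ] w 0.634 q6 [ 0.46  0.56  1.81  0.    0.76 -1.27]
```

View pics/x4.png

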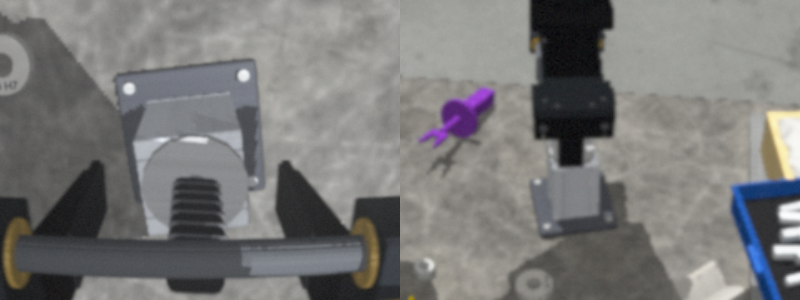

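The handle stands between the open fingers and is square to them (left half, about (197,215)). Closing now.

Request:
apply_moves:
  increments:
    - {"linear":[0,0,0],"rot":[0,0,0],"fingers":0}
    - {"linear":[0,0,0],"rot":[0,0,0],"fingers":0}
    - {"linear":[0,0,0],"rot":[0,0,0],"fingers":0}
    - {"linear":[0,0,0],"rot":[0,0,0],"fingers":0}
    - {"linear":[0,0,0],"rot":[0,0,0],"fingers":0}
  force: 55

```text
time_s: 3.9
eef_pos: [0.4796, 0.3085, 0.2842]
eef_rot: [-0.123, 1.567, 0.123]
ft_force: [0.3, 0.8, 1.1]
width: 0.215
```

Request:
apply_moves:
  increments:
    - {"linear":[0,0,0],"rot":[0,0,0],"fingers":0}
    - {"linear":[0,0,0],"rot":[0,0,0],"fingers":0}
    - {"linear":[0,0,0],"rot":[0,0,0],"fingers":0}

```text
time_s: 4.2
eef_pos: [0.4796, 0.3086, 0.2841]
eef_rot: [-0.123, 1.567, 0.123]
ft_force: [-1.1, 0.2, 4.1]
width: 0.186
```

```bash
python3 - <<'E'
from h import *
show()
E
```

```text
t 4.2 pos [0.4796 0.3086 0.2841] yaw_y 98.98 x [ 3.e-04  3.e-04 -1.e+00] F [-1.11  0.19  4.11] T [0.054 0.26  0.037] w 0.186 q6 [ 0.46  0.56  1.81  0.    0.76 -1.27]
```

Request:
apply_moves:
  increments:
    - {"linear":[-0.01,0,0],"rot":[0,0,0],"fingers":0}
    - {"linear":[-0.035,0,0],"rot":[0,0,0],"fingers":0}
    - {"linear":[-0.065,0,0],"rot":[0,0,0],"fingers":0}
    - {"linear":[-0.1,0,0],"rot":[0,0,0],"fingers":0}
    - {"linear":[-0.1,0,0],"rot":[0,0,0],"fingers":0}

```text
time_s: 4.7
eef_pos: [0.4798, 0.3087, 0.3885]
eef_rot: [-0.121, 1.561, 0.125]
ft_force: [0.9, 0.6, -2.4]
width: 0.19
```

```bash
python3 - <<'E'
from h import *
show();cap('side');cap('wrist','w5.png');cap('side','s5.png');cap('top','t5.png');show()
a=cv2.imread('pics/w5.png')[150:390,160:480];b=cv2.imread('pics/s5.png')[100:280,200:440]
cv2.imwrite('pics/x5.png',np.hstack([cv2.resize(a,(400,300)),cv2.resize(b,(400,300))]))
E
```

```text
t 4.7 pos [0.4798 0.3087 0.3885] yaw_y 98.98 x [ 0.0062  0.003  -1.    ] F [ 0.87  0.59 -2.4 ] T [ 0.057  0.017 -0.051] w 0.19 q6 [ 0.46  0.43  1.72 -0.    0.99 -1.27]
t 4.9 pos [0.4794 0.3084 0.383 ] yaw_y 98.97 x [-1.5e-03 -7.0e-04 -1.0e+00] F [ 0.54  0.04 -1.02] T [ 0.034 -0.011  0.062] w 0.187 q6 [ 0.46  0.44  1.72  0.    0.98 -1.27]
```

View pics/x5.png

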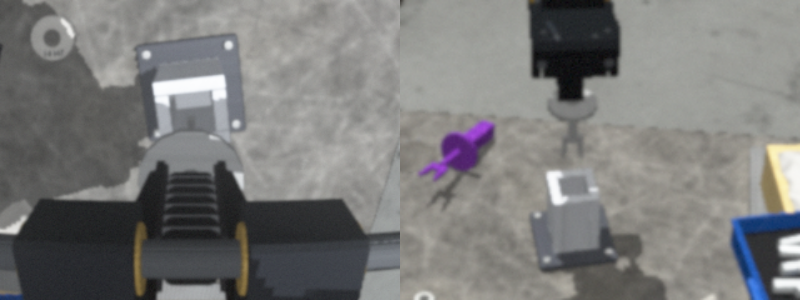

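```bash
python3 - <<'E'
from h import *
st=show();print(inc((.547,.072,.375),80))
E
```

```text
t 4.9 pos [0.4794 0.3084 0.383 ] yaw_y 98.97 x [-1.5e-03 -7.0e-04 -1.0e+00] F [ 0.54  0.04 -1.02] T [ 0.034 -0.011  0.062] w 0.187 q6 [ 0.46  0.44  1.72  0.    0.98 -1.27]
(array([ 0.0081, -0.244 ,  0.0299]), array([ 0.3312, -0.0015,  0.0007]))
```

Request:
apply_moves:
  increments:
    - {"linear":[0.002,-0.045,0.006],"rot":[0.06,0,0],"fingers":0}
    - {"linear":[0.004,-0.09,0.012],"rot":[0.13,0,0],"fingers":0}
    - {"linear":[0.006,-0.135,0.018],"rot":[0.2,0,0],"fingers":0}
    - {"linear":[0.008,-0.18,0.024],"rot":[0.27,0,0],"fingers":0}
    - {"linear":[0.008,-0.22,0.03],"rot":[0.331,0,0],"fingers":0}

```text
time_s: 5.4
eef_pos: [0.5438, 0.0939, 0.3744]
eef_rot: [0.139, 1.569, -0.14]
ft_force: [0.4, 0.6, -1.0]
width: 0.182
```

Request:
apply_moves:
  increments:
    - {"linear":[0,-0.024,0],"rot":[0,0,0],"fingers":0}
    - {"linear":[0,-0.024,0],"rot":[0,0,0],"fingers":0}
    - {"linear":[0,-0.024,0],"rot":[0,0,0],"fingers":0}
    - {"linear":[0,-0.024,0],"rot":[0,0,0],"fingers":0}

```text
time_s: 5.8
eef_pos: [0.5394, 0.0731, 0.3754]
eef_rot: [0.136, 1.567, -0.136]
ft_force: [0.8, -0.2, -0.3]
width: 0.191
```

```bash
python3 - <<'E'
from h import *
show();c=cap('wrist','w6.png');show();np.savez('w6.npz',R=c['R'],t=c['t'])
E
```

```text
t 5.8 pos [0.5394 0.0731 0.3754] yaw_y 80.06 x [-9.e-04  2.e-04 -1.e+00] F [ 0.76 -0.19 -0.33] T [ 0.016 -0.016  0.025] w 0.191 q6 [ 0.01  0.41  1.79  0.    0.94 -1.38]
t 5.85 pos [0.5394 0.0733 0.3755] yaw_y 80.09 x [-6.e-04  2.e-04 -1.e+00] F [-0.74  0.95 -1.15] T [ 0.007 -0.009 -0.029] w 0.186 q6 [ 0.01  0.41  1.79  0.    0.94 -1.38]
```

View pics/w6.png

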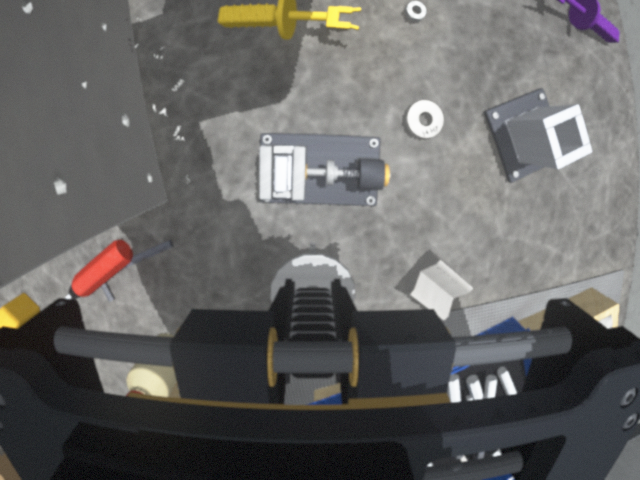

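```bash
python3 - <<'E'
import cv2
a=cv2.imread('pics/w6.png')
cv2.imwrite('pics/w6c.png',cv2.resize(a[120:220,250:400],None,fx=5.3,fy=5.3,interpolation=cv2.INTER_CUBIC))
E
```

```text
(no output)
```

View pics/w6c.png

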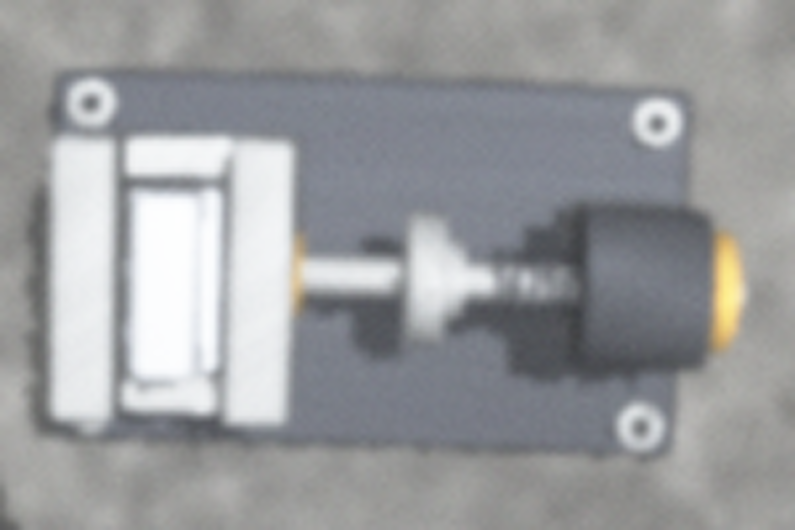

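```bash
python3 - <<'E'
from h import *
z=np.load('w6.npz'); c=cap('wrist'); c=dict(c); c['R']=z['R'];c['t']=z['t']
s=lambda p:(250+p[0]/5.3,120+p[1]/5.3)
W=lambda p,h: atz(c,*s(p),h,True)[:2]
P=np.array([W(p,.010) for p in [(60,73),(692,90),(670,457),(46,436)]]); print('base',P.round(4).tolist(),P.mean(0).round(4))
for i in range(4): d=P[(i+1)%4]-P[i]; print('   ',np.linalg.norm(d).round(4),np.degrees(np.arctan2(d[1],d[0])).round(1))
Q=np.array([W(p,.058) for p in [(50,138),(296,143),(291,427),(48,418)]]); print('cheeks',Q.round(4).tolist(),Q.mean(0).round(4))
for i in range(4): d=Q[(i+1)%4]-Q[i]; print('   ',np.linalg.norm(d).round(4),np.degrees(np.arctan2(d[1],d[0])).round(1))
yaw=79.9
ey=np.array([np.cos(np.radians(yaw)),np.sin(np.radians(yaw))]);ex=np.array([ey[1],-ey[0]])
O=Q.mean(0)
for nm,p,h in [('bar1',(310,272),.038),('bar2',(400,277),.038),('collar face',(407,276),.038),('collar left top',(418,218),.038),('collar low',(412,338),.038),('barrel',(582,285),.038),('base ctr',None,0)]:
    w=W(p,h) if p else P.mean(0); print(nm,w.round(4),'fix x,y',(ex@(w-O)).round(4),(ey@(w-O)).round(4))
E
```

```text
base [[0.4473, 0.0401], [0.4688, 0.148], [0.5331, 0.1344], [0.5102, 0.0252]] [0.4899 0.0869]
    0.11 78.7
    0.0656 -11.9
    0.1116 -101.9
    0.0645 166.7
cheeks [[0.4587, 0.0431], [0.4664, 0.0793], [0.5088, 0.0709], [0.5007, 0.0345]] [0.4836 0.057 ]
    0.0369 78.1
    0.0432 -11.1
    0.0373 -102.5
    0.0429 168.4
bar1 [0.4875 0.0774] fix x,y 0.0003 0.0208
bar2 [0.4908 0.0915] fix x,y 0.001 0.0352
collar face [0.4908 0.0926] fix x,y 0.0008 0.0364
collar left top [0.4819 0.0959] fix x,y -0.0085 0.038
collar low [0.5009 0.0917] fix x,y 0.0109 0.0373
barrel [0.4969 0.1203] fix x,y 0.0019 0.0647
base ctr [0.4899 0.0869] fix x,y 0.0009 0.0306
```

```bash
python3 - <<'E'
from h import *
st=show();print(inc((.4898,.0827,.345),78.3))
E
```

```text
t 5.9 pos [0.5393 0.0732 0.3756] yaw_y 80.09 x [-4.e-04  2.e-04 -1.e+00] F [-0.79 -0.55 -0.34] T [-0.025  0.036  0.034] w 0.188 q6 [ 0.01  0.41  1.79  0.    0.94 -1.38]
(array([ 0.0306,  0.0008, -0.0504]), array([ 0.0313, -0.0004, -0.0001]))
```

Request:
apply_moves:
  increments:
    - {"linear":[0.0,0.0004,-0.025],"rot":[0.031,0,0],"fingers":0}
    - {"linear":[0.0,0.0008,-0.0504],"rot":[0.031,0,0],"fingers":0}
    - {"linear":[0.015,0.0008,-0.0504],"rot":[0.031,0,0],"fingers":0}
    - {"linear":[0.0306,0.0008,-0.0504],"rot":[0.031,0,0],"fingers":0}
    - {"linear":[0.0306,0.0008,-0.0504],"rot":[0.031,0,0],"fingers":0}

```text
time_s: 6.4
eef_pos: [0.4895, 0.0825, 0.3441]
eef_rot: [0.16, 1.567, -0.16]
ft_force: [-0.2, -0.1, -0.7]
width: 0.192
```

```bash
python3 - <<'E'
from h import *
show();cap('top');cap('wrist','w7.png');cap('side','s7.png');st=show();print(inc((.4898,.0827,.314),78.3,s=st))
a=cv2.imread('pics/w7.png')[150:390,160:480];b=cv2.imread('pics/s7.png')[250:400,200:400]
cv2.imwrite('pics/x7.png',np.hstack([cv2.resize(a,(400,300)),cv2.resize(b,(400,300),interpolation=cv2.INTER_CUBIC)]))
E
```

```text
t 6.4 pos [0.4895 0.0825 0.3441] yaw_y 78.31 x [-2.6e-03  1.0e-04 -1.0e+00] F [-0.22 -0.06 -0.72] T [-0.003  0.001 -0.023] w 0.192 q6 [ 0.03  0.39  1.94  0.    0.82 -1.33]
t 6.55 pos [0.4901 0.0822 0.3458] yaw_y 78.28 x [ 5.e-04  1.e-04 -1.e+00] F [ 0.26  0.3  -0.22] T [-0.03  -0.001 -0.039] w 0.187 q6 [ 0.03  0.39  1.94  0.    0.82 -1.33]
(array([ 0.0318,  0.0004, -0.0004]), array([-0.0004,  0.0004, -0.0002]))
```

View pics/x7.png

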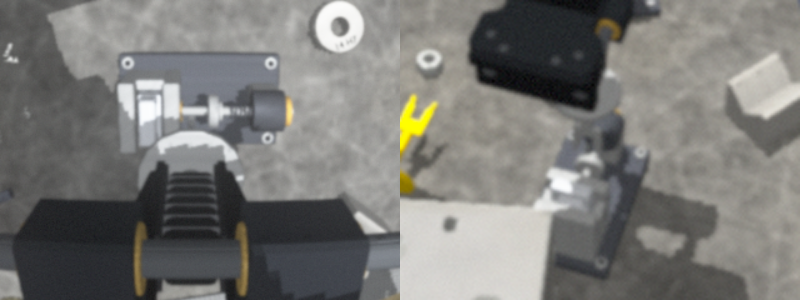

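Request:
apply_moves:
  increments:
    - {"linear":[0.012,0.0004,-0.0004],"rot":[0,0,0],"fingers":0}
    - {"linear":[0.024,0.0004,-0.0004],"rot":[0,0,0],"fingers":0}
    - {"linear":[0.031,0.0004,-0.0004],"rot":[0,0,0],"fingers":0}
    - {"linear":[0.031,0.0004,-0.0004],"rot":[0,0,0],"fingers":0}

```text
time_s: 6.95
eef_pos: [0.4897, 0.0823, 0.3141]
eef_rot: [0.161, 1.565, -0.161]
ft_force: [0.3, 0.1, -2.1]
width: 0.183
```

```bash
python3 - <<'E'
from h import *
show();cap('wrist','w8.png');c=cap('side','s8.png');st=show()
fork=np.array([.4895-.0008,.083,0.0]);
for h in (.046,.064): print(h,proj(c,[fork+[0,0,h]+1e-2*np.array([.979,-.203,0])*k for k in (-1,0,1)]).round(1).tolist())
a=cv2.imread('pics/w8.png')[150:390,160:480];b=cv2.imread('pics/s8.png')[290:380,240:360]
cv2.imwrite('pics/x8.png',np.hstack([cv2.resize(a,(300,225)),np.zeros((225,10,3),np.uint8)]))
cv2.imwrite('pics/x8s.png',cv2.resize(b,(720,540),interpolation=cv2.INTER_CUBIC))
E
```

```text
t 6.95 pos [0.4897 0.0823 0.3141] yaw_y 78.25 x [-7.e-04  1.e-04 -1.e+00] F [ 0.26  0.09 -2.08] T [ 0.017  0.071 -0.015] w 0.183 q6 [ 0.03  0.44  1.97  0.    0.74 -1.33]
t 7.05 pos [0.4898 0.0823 0.3148] yaw_y 78.24 x [ 5.e-04  1.e-04 -1.e+00] F [ 0.65  0.31 -1.27] T [ 0.007 -0.008  0.035] w 0.189 q6 [ 0.03  0.43  1.97  0.    0.74 -1.33]
0.046 [[283.8, 336.1], [290.5, 337.8], [297.2, 339.6]]
0.064 [[283.6, 328.6], [290.4, 330.4], [297.2, 332.2]]
```

View pics/x8s.png

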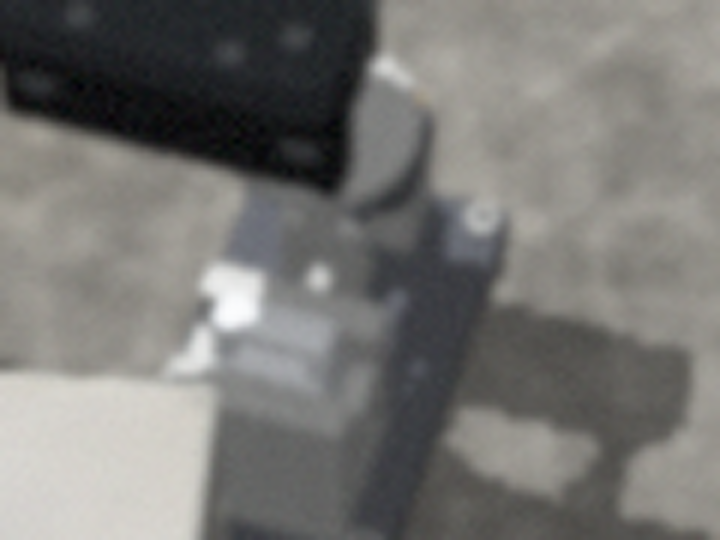

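The link top shows at about (285,340) in the side image but the fork itself is hidden behind the gripper. I'll use force feedback for the descent.

Request:
apply_moves:
  increments:
    - {"linear":[0.002,0,0],"rot":[0,0,0],"fingers":0}
    - {"linear":[0.004,0,0],"rot":[0,0,0],"fingers":0}
    - {"linear":[0.006,0,0],"rot":[0,0,0],"fingers":0}
    - {"linear":[0.008,0,0],"rot":[0,0,0],"fingers":0}

```text
time_s: 7.45
eef_pos: [0.4896, 0.0823, 0.3062]
eef_rot: [0.161, 1.565, -0.161]
ft_force: [0.0, -0.4, -1.0]
width: 0.188
```

```bash
python3 - <<'E'
from h import *
show()
E
```

```text
t 7.45 pos [0.4896 0.0823 0.3062] yaw_y 78.24 x [ 2.e-04  1.e-04 -1.e+00] F [ 0.03 -0.44 -0.96] T [ 0.011 -0.02   0.014] w 0.188 q6 [ 0.03  0.45  1.98  0.    0.72 -1.33]
```

Request:
apply_moves:
  increments:
    - {"linear":[0.002,0,0],"rot":[0,0,0],"fingers":0}
    - {"linear":[0.004,0,0],"rot":[0,0,0],"fingers":0}
    - {"linear":[0.006,0,0],"rot":[0,0,0],"fingers":0}
    - {"linear":[0.008,0,0],"rot":[0,0,0],"fingers":0}
    - {"linear":[0.009,0,0],"rot":[0,0,0],"fingers":0}

```text
time_s: 7.95
eef_pos: [0.4893, 0.0823, 0.297]
eef_rot: [0.161, 1.566, -0.161]
ft_force: [-2.3, 0.2, 1.0]
width: 0.188
```

```bash
python3 - <<'E'
from h import *
F=[]
for i in range(6):
    bot.capture('side'); s=bot.get_state(); F.append(np.r_[s['ft_force'],s['torque']])
print(np.mean(F,0).round(2),np.std(F,0).round(2)); show()
cap('wrist','w9.png')
a=cv2.imread('pics/w9.png')[130:330,200:440]
cv2.imwrite('pics/w9c.png',cv2.resize(a,(720,600),interpolation=cv2.INTER_CUBIC))
E
```

```text
[-3.02  0.27 -2.43  0.18  0.67  0.02] [0.42 0.35 0.34 0.01 0.09 0.02]
t 8.25 pos [0.4894 0.0823 0.2971] yaw_y 78.24 x [-1.e-03  1.e-04 -1.e+00] F [-3.61  0.81 -3.09] T [0.196 0.788 0.045] w 0.186 q6 [ 0.03  0.46  1.98  0.    0.7  -1.33]
```

View pics/w9c.png

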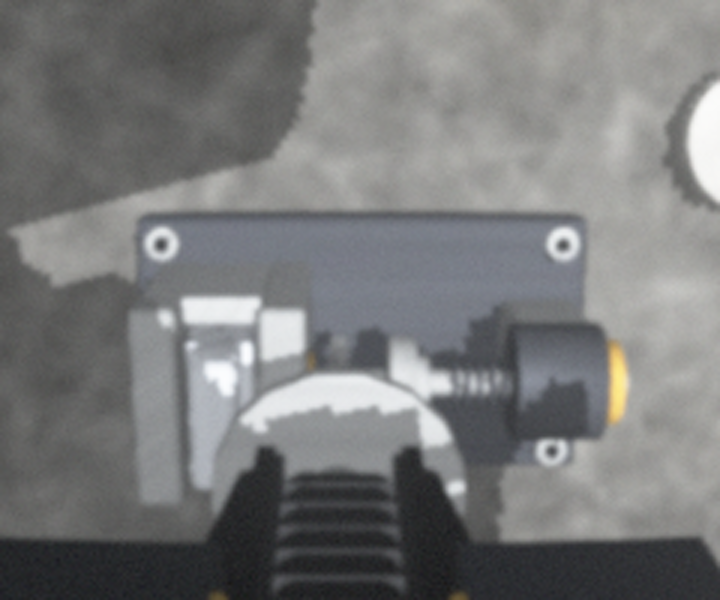

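Measured lateral force of −3 N in x: the −x prong rubs on the bar, so the fork sits slightly too far in +x. I'll ease the tool −1.5 mm along tool z.

Request:
apply_moves:
  increments:
    - {"linear":[0,0,-0.0007],"rot":[0,0,0],"fingers":0}
    - {"linear":[0,0,-0.0015],"rot":[0,0,0],"fingers":0}
    - {"linear":[0,0,-0.0015],"rot":[0,0,0],"fingers":0}

```text
time_s: 8.6
eef_pos: [0.4884, 0.0826, 0.2976]
eef_rot: [0.161, 1.563, -0.161]
ft_force: [-1.0, -0.3, -1.6]
width: 0.183
```

```bash
cat >> h.py <<'E'
def avg(n=4):
    F=[];P=[]
    for i in range(n):
        bot.capture('side'); s=bot.get_state(); F.append(np.r_[s['ft_force'],s['torque']]);P.append(s['eef_pos'])
    F=np.mean(F,0);P=np.mean(P,0); ey=np.array([.2028,.9792]);ex=np.array([.9792,-.2028]);O=np.array([.4836,.057])
    print('F',F.round(2),'fix Fx,Fy',(ex@F[:2]).round(2),(ey@F[:2]).round(2),'pos',P.round(4),'fix x,y',(ex@(P[:2]-O)).round(4),(ey@(P[:2]-O)).round(4),'t',round(s['time_s'],2))
E
python3 - <<'E'
from h import *
avg()
E
```

```text
F [-0.14 -0.06 -1.09  0.01 -0.01 -0.01] fix Fx,Fy -0.13 -0.09 pos [0.4883 0.0826 0.2975] fix x,y -0.0005 0.026 t 8.8
```

Request:
apply_moves:
  increments:
    - {"linear":[0,0.001,-0.001],"rot":[0,0,0],"fingers":0}
    - {"linear":[0,0.002,-0.001],"rot":[0,0,0],"fingers":0}
    - {"linear":[0,0.0035,-0.001],"rot":[0,0,0],"fingers":0}
    - {"linear":[0,0.005,-0.001],"rot":[0,0,0],"fingers":0}
    - {"linear":[0,0.005,-0.001],"rot":[0,0,0],"fingers":0}

```text
time_s: 9.3
eef_pos: [0.4882, 0.0879, 0.2973]
eef_rot: [0.161, 1.565, -0.161]
ft_force: [-0.7, 0.1, -1.9]
width: 0.186
```

```bash
python3 - <<'E'
from h import *
avg()
cap('wrist','w10.png')
a=cv2.imread('pics/w10.png')[130:330,200:440]
cv2.imwrite('pics/w10c.png',cv2.resize(a,(720,600),interpolation=cv2.INTER_CUBIC))
E
```

```text
F [-0.04  0.1  -1.52  0.    0.01 -0.  ] fix Fx,Fy -0.06 0.09 pos [0.4882 0.0877 0.2973] fix x,y -0.0018 0.031 t 9.5
```

View pics/w10c.png

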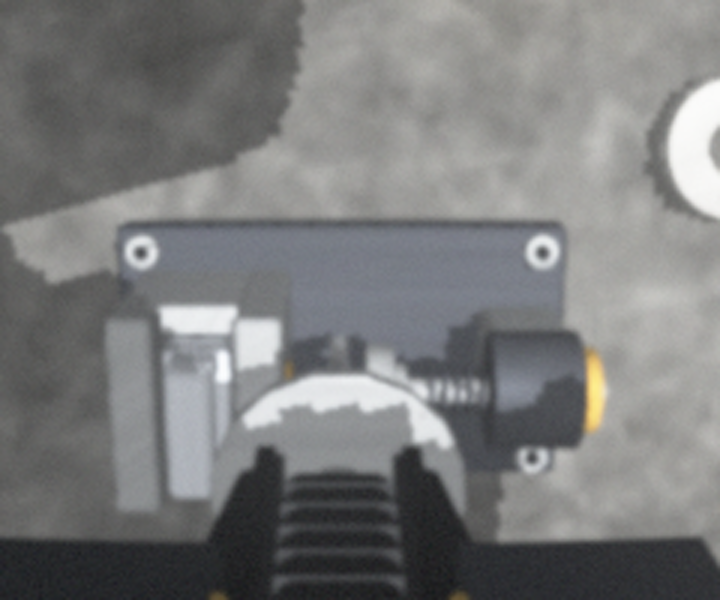

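The prong shows at (340,350) in the crop and the collar's face at about (368,360), a gap of roughly 3–4 mm with no contact force yet.

Request:
apply_moves:
  increments:
    - {"linear":[0,0.001,0],"rot":[0,0,0],"fingers":0}
    - {"linear":[0,0.002,0],"rot":[0,0,0],"fingers":0}
    - {"linear":[0,0.003,0],"rot":[0,0,0],"fingers":0}
    - {"linear":[0,0.003,0],"rot":[0,0,0],"fingers":0}

```text
time_s: 9.95
eef_pos: [0.4888, 0.0907, 0.2973]
eef_rot: [0.161, 1.565, -0.161]
ft_force: [-0.1, 0.2, -0.7]
width: 0.187
```

```bash
python3 -c "from h import *; avg(4)"
```

```text
F [ 0.19  0.15 -1.23 -0.01  0.01  0.  ] fix Fx,Fy 0.16 0.19 pos [0.4888 0.0906 0.2973] fix x,y -0.0018 0.034 t 10.15
```

Request:
apply_moves:
  increments:
    - {"linear":[0,0.0005,0],"rot":[0,0,0],"fingers":0}
    - {"linear":[0,0.001,0],"rot":[0,0,0],"fingers":0}
    - {"linear":[0,0.001,0],"rot":[0,0,0],"fingers":0}

```text
time_s: 10.45
eef_pos: [0.489, 0.0916, 0.2973]
eef_rot: [0.161, 1.565, -0.161]
ft_force: [0.3, -0.4, -1.8]
width: 0.184
```

```bash
python3 -c "from h import *; avg(4)"
```

```text
F [ 0.34  0.32 -0.92 -0.02  0.02 -0.02] fix Fx,Fy 0.27 0.38 pos [0.489  0.0916 0.2973] fix x,y -0.0017 0.035 t 10.65
```

Request:
apply_moves:
  increments:
    - {"linear":[0,0.0005,0],"rot":[0,0,0],"fingers":0}
    - {"linear":[0,0.001,0],"rot":[0,0,0],"fingers":0}
    - {"linear":[0,0.001,0],"rot":[0,0,0],"fingers":0}

```text
time_s: 10.95
eef_pos: [0.4892, 0.0925, 0.2973]
eef_rot: [0.161, 1.565, -0.161]
ft_force: [-0.1, -3.9, -1.1]
width: 0.188
```

```bash
python3 - <<'E'
from h import *
avg(4)
cap('wrist','w11.png')
a=cv2.imread('pics/w11.png')[130:330,200:440]
cv2.imwrite('pics/w11c.png',cv2.resize(a,(720,600),interpolation=cv2.INTER_CUBIC))
E
```

```text
F [-0.72 -3.92 -0.96 -0.92  0.11  0.04] fix Fx,Fy 0.09 -3.98 pos [0.4892 0.0925 0.2973] fix x,y -0.0017 0.0359 t 11.15
```

View pics/w11c.png

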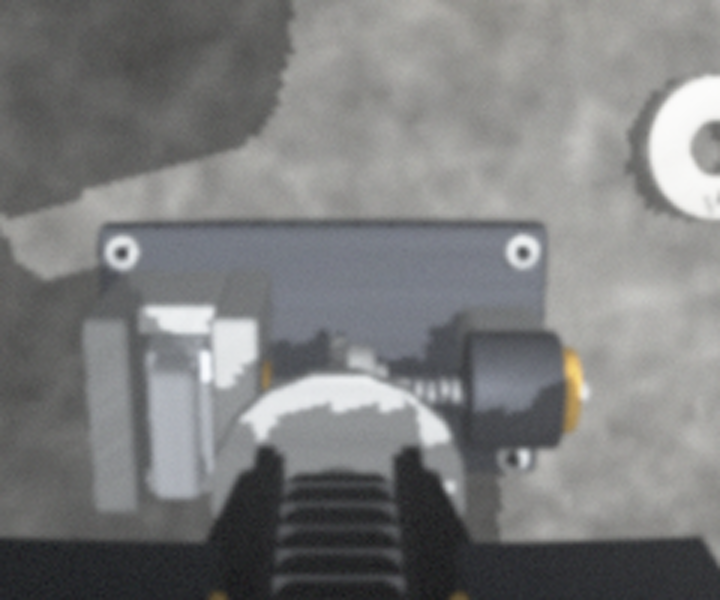

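Contact: −4 N along fixture y at TCP fixture y ≈ 35.5 mm, which agrees with the image. I'll push on slowly, watching the force.

Request:
apply_moves:
  increments:
    - {"linear":[0,0.001,0],"rot":[0,0,0],"fingers":0}
    - {"linear":[0,0.002,0],"rot":[0,0,0],"fingers":0}
    - {"linear":[0,0.003,0],"rot":[0,0,0],"fingers":0}
    - {"linear":[0,0.004,0],"rot":[0,0,0],"fingers":0}
    - {"linear":[0,0.005,0],"rot":[0,0,0],"fingers":0}

```text
time_s: 11.7
eef_pos: [0.4902, 0.0974, 0.2973]
eef_rot: [0.161, 1.565, -0.161]
ft_force: [-0.4, -6.1, -0.7]
width: 0.185
```

```bash
python3 -c "from h import *; avg(4)"
```

```text
F [ 0.18 -5.02 -0.68 -1.32  0.15  0.02] fix Fx,Fy 1.19 -4.88 pos [0.4902 0.0975 0.2973] fix x,y -0.0017 0.041 t 11.9
```

Request:
apply_moves:
  increments:
    - {"linear":[0,0.0005,0],"rot":[0,0,0],"fingers":0}
    - {"linear":[0,0.001,0],"rot":[0,0,0],"fingers":0}
    - {"linear":[0,0.001,0],"rot":[0,0,0],"fingers":0}

```text
time_s: 12.2
eef_pos: [0.4904, 0.0984, 0.2972]
eef_rot: [0.161, 1.565, -0.161]
ft_force: [-0.3, -6.0, -0.2]
width: 0.19
```

```bash
python3 - <<'E'
from h import *
avg(4)
cap('wrist','w12.png')
a=cv2.imread('pics/w12.png')[130:330,200:440]
cv2.imwrite('pics/w12c.png',cv2.resize(a,(720,600),interpolation=cv2.INTER_CUBIC))
E
```

```text
F [-0.41 -5.87 -0.54 -1.5   0.16  0.04] fix Fx,Fy 0.79 -5.83 pos [0.4904 0.0984 0.2973] fix x,y -0.0017 0.0419 t 12.4
```

View pics/w12c.png

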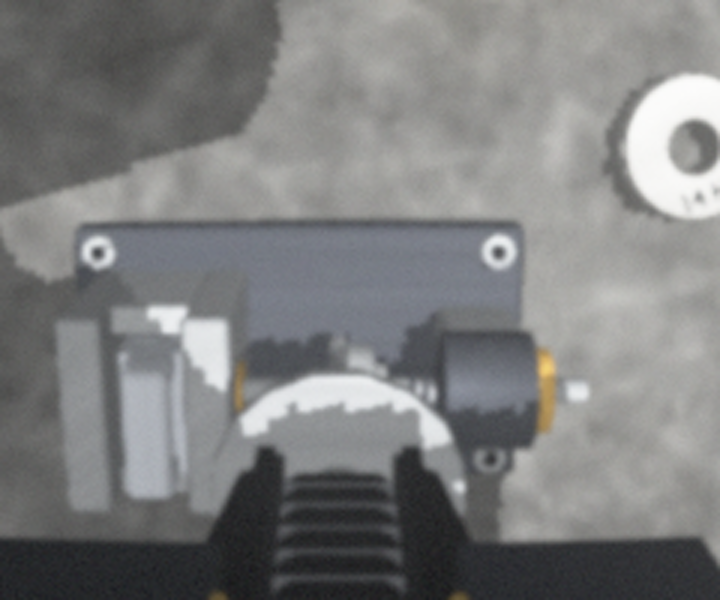

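The bar's tail now sticks out behind the barrel (575,390) and the link is still down. I'll go on in 0.5 mm steps.

Request:
apply_moves:
  increments:
    - {"linear":[0,0.0003,0],"rot":[0,0,0],"fingers":0}
    - {"linear":[0,0.0006,0],"rot":[0,0,0],"fingers":0}
    - {"linear":[0,0.0006,0],"rot":[0,0,0],"fingers":0}

```text
time_s: 12.75
eef_pos: [0.4905, 0.099, 0.2973]
eef_rot: [0.161, 1.565, -0.161]
ft_force: [-0.4, -6.7, -1.1]
width: 0.184
```

```bash
python3 - <<'E'
from h import *
avg(4)
cap('wrist','w13.png')
a=cv2.imread('pics/w13.png')[130:330,200:440]
cv2.imwrite('pics/w13c.png',cv2.resize(a,(480,400),interpolation=cv2.INTER_CUBIC))
E
```

```text
F [-0.66 -6.19 -0.98 -1.59  0.18  0.03] fix Fx,Fy 0.61 -6.19 pos [0.4905 0.0989 0.2973] fix x,y -0.0017 0.0425 t 12.95
```

View pics/w13c.png

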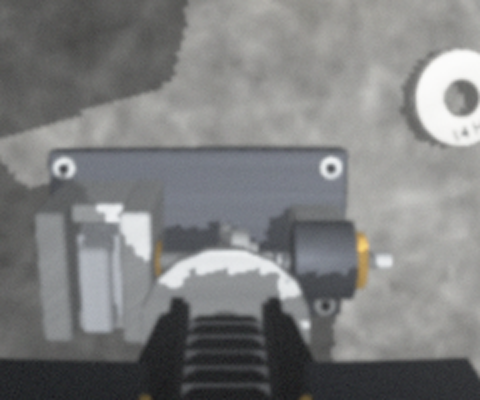

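Request:
apply_moves:
  increments:
    - {"linear":[0,0.0003,0],"rot":[0,0,0],"fingers":0}
    - {"linear":[0,0.0005,0],"rot":[0,0,0],"fingers":0}
    - {"linear":[0,0.0005,0],"rot":[0,0,0],"fingers":0}

```text
time_s: 13.3
eef_pos: [0.4906, 0.0994, 0.2972]
eef_rot: [0.161, 1.565, -0.161]
ft_force: [-0.5, -6.2, -0.5]
width: 0.19
```

```bash
python3 - <<'E'
from h import *
avg(4)
cap('wrist','w14.png')
a=cv2.imread('pics/w14.png')[130:330,200:440]
cv2.imwrite('pics/w14c.png',cv2.resize(a,(480,400),interpolation=cv2.INTER_CUBIC))
E
```

```text
F [-0.05 -6.5  -0.96 -1.69  0.18  0.01] fix Fx,Fy 1.26 -6.37 pos [0.4906 0.0994 0.2973] fix x,y -0.0018 0.043 t 13.5
```

View pics/w14c.png

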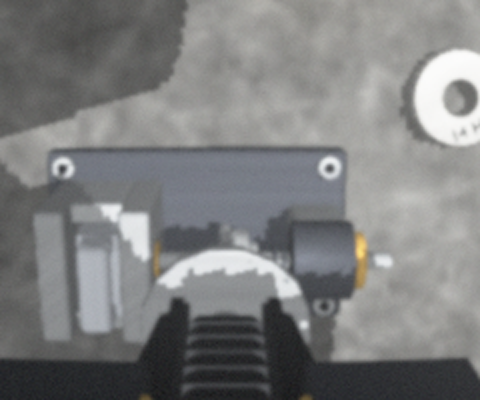

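Request:
apply_moves:
  increments:
    - {"linear":[0,0.0002,0],"rot":[0,0,0],"fingers":0}
    - {"linear":[0,0.0004,0],"rot":[0,0,0],"fingers":0}
    - {"linear":[0,0.0004,0],"rot":[0,0,0],"fingers":0}

```text
time_s: 13.85
eef_pos: [0.4907, 0.0998, 0.2972]
eef_rot: [0.161, 1.565, -0.161]
ft_force: [-1.0, -6.0, -1.1]
width: 0.189
```

```bash
python3 - <<'E'
from h import *
avg(4)
cap('wrist','w15.png')
a=cv2.imread('pics/w15.png')[130:330,200:440]
b=cv2.imread('pics/w14.png')[130:330,200:440]
cv2.imwrite('pics/w15c.png',np.hstack([cv2.resize(x,(400,333),interpolation=cv2.INTER_CUBIC) for x in (b,a)]))
E
```

```text
F [-0.77 -6.15 -0.83 -1.63  0.17  0.02] fix Fx,Fy 0.49 -6.18 pos [0.4907 0.0998 0.2973] fix x,y -0.0017 0.0434 t 14.05
```

View pics/w15c.png

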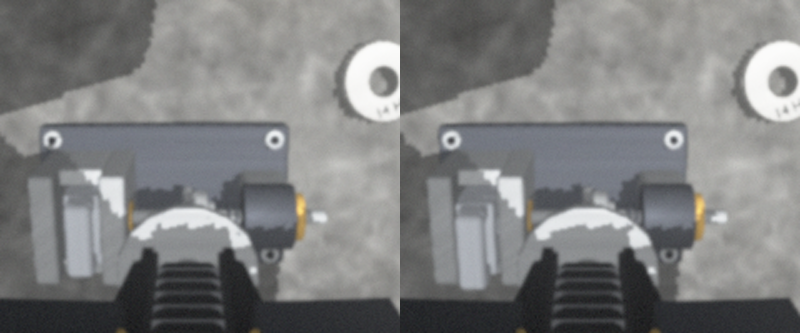

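The link has jumped: its lower image edge moved from row 277 to 290 and it looks larger. I'll back the collar off and check the link stays up.

Request:
apply_moves:
  increments:
    - {"linear":[0,-0.002,0],"rot":[0,0,0],"fingers":0}
    - {"linear":[0,-0.004,0],"rot":[0,0,0],"fingers":0}
    - {"linear":[0,-0.006,0],"rot":[0,0,0],"fingers":0}
    - {"linear":[0,-0.008,0],"rot":[0,0,0],"fingers":0}
    - {"linear":[0,-0.01,0],"rot":[0,0,0],"fingers":0}

```text
time_s: 14.6
eef_pos: [0.4887, 0.0901, 0.2973]
eef_rot: [0.161, 1.565, -0.161]
ft_force: [0.8, -0.1, -0.7]
width: 0.189
```

```bash
python3 - <<'E'
from h import *
avg(4)
cap('wrist','w16.png');cap('side','s16.png')
a=cv2.imread('pics/w16.png')[130:330,200:440]
b=cv2.imread('pics/s16.png')[290:390,240:360]
cv2.imwrite('pics/w16c.png',np.hstack([cv2.resize(x,(400,333),interpolation=cv2.INTER_CUBIC) for x in (b,a)]))
E
```

```text
F [-0.04  0.3  -0.7   0.02 -0.01 -0.01] fix Fx,Fy -0.1 0.29 pos [0.4887 0.09   0.2973] fix x,y -0.0017 0.0333 t 14.8
```

View pics/w16c.png

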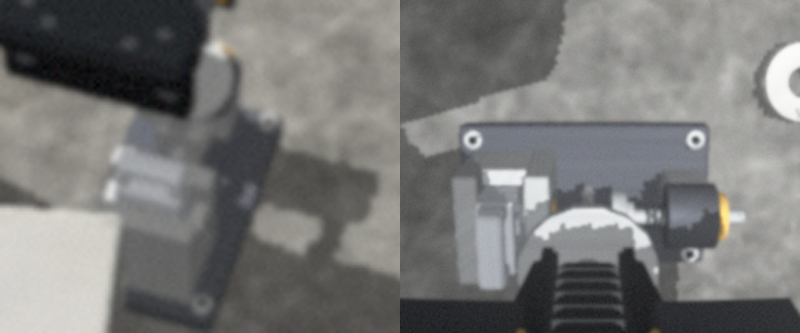

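The link stays up with the tool clear of the collar, and the bar's tail still shows behind the barrel, so the bar is resting against the link. Next I raise the fork straight out.

Request:
apply_moves:
  increments:
    - {"linear":[-0.005,0,0],"rot":[0,0,0],"fingers":0}
    - {"linear":[-0.015,0,0],"rot":[0,0,0],"fingers":0}
    - {"linear":[-0.03,0,0],"rot":[0,0,0],"fingers":0}
    - {"linear":[-0.055,0,0],"rot":[0,0,0],"fingers":0}
    - {"linear":[-0.088,0,0],"rot":[0,0,0],"fingers":0}

```text
time_s: 15.4
eef_pos: [0.4884, 0.0901, 0.3862]
eef_rot: [0.161, 1.566, -0.161]
ft_force: [0.6, -0.3, -1.8]
width: 0.19
```

Request:
apply_moves:
  increments:
    - {"linear":[0,0,0],"rot":[0,0,0],"fingers":0}
    - {"linear":[0,0,0],"rot":[0,0,0],"fingers":0}

```text
time_s: 15.6
eef_pos: [0.4884, 0.0901, 0.3861]
eef_rot: [0.161, 1.563, -0.161]
ft_force: [-0.2, 0.6, -1.6]
width: 0.186
```

```bash
python3 - <<'E'
from h import *
avg(3); st=show()
print(inc((.4796,.3086,.385),99,s=st))
E
```

```text
F [-0.19  0.2  -1.18  0.03  0.   -0.02] fix Fx,Fy -0.22 0.16 pos [0.4884 0.0901 0.3848] fix x,y -0.002 0.0334 t 15.75
t 15.75 pos [0.4885 0.0901 0.3845] yaw_y 78.24 x [-0.0016 -0.     -1.    ] F [-1.47 -0.01 -0.59] T [ 0.005 -0.02   0.024] w 0.187 q6 [ 0.05  0.33  1.89  0.    0.92 -1.32]
(array([-0.0005,  0.2121, -0.0532]), array([-0.3624, -0.0016,  0.    ]))
```

Request:
apply_moves:
  increments:
    - {"linear":[0,0.04,-0.01],"rot":[-0.07,0,0],"fingers":0}
    - {"linear":[0,0.085,-0.021],"rot":[-0.145,0,0],"fingers":0}
    - {"linear":[0,0.13,-0.032],"rot":[-0.22,0,0],"fingers":0}
    - {"linear":[0,0.175,-0.043],"rot":[-0.295,0,0],"fingers":0}
    - {"linear":[0,0.2121,-0.0532],"rot":[-0.3624,0,0],"fingers":0}

```text
time_s: 16.25
eef_pos: [0.4794, 0.3109, 0.3841]
eef_rot: [-0.127, 1.569, 0.126]
ft_force: [1.6, -0.6, -1.5]
width: 0.188
```

Request:
apply_moves:
  increments:
    - {"linear":[0,0,0],"rot":[0,0,0],"fingers":0}
    - {"linear":[0,0,0],"rot":[0,0,0],"fingers":0}
    - {"linear":[0,0,0],"rot":[0,0,0],"fingers":0}
    - {"linear":[0,0,0],"rot":[0,0,0],"fingers":0}

```text
time_s: 16.65
eef_pos: [0.4801, 0.3076, 0.3851]
eef_rot: [-0.122, 1.568, 0.122]
ft_force: [-0.2, -0.2, -1.5]
width: 0.186
```

```bash
python3 - <<'E'
from h import *
st=show()
print(inc((.4796,.3086,.385),99,s=st)); c=cap('side','s17.png'); cap('top','t17.png')
b=cv2.imread('pics/s17.png')[140:270,240:400]; a=cv2.imread('pics/t17.png')[190:320,320:480]
cv2.imwrite('pics/s17c.png',np.hstack([cv2.resize(b,(400,325),interpolation=cv2.INTER_CUBIC),cv2.resize(a,(400,325),interpolation=cv2.INTER_CUBIC)]))
E
```

```text
t 16.65 pos [0.4801 0.3076 0.3851] yaw_y 98.9 x [-5.e-04 -3.e-04 -1.e+00] F [-0.25 -0.24 -1.48] T [ 0.007 -0.016  0.075] w 0.186 q6 [ 0.45  0.43  1.72 -0.    0.99 -1.27]
(array([ 0.0001,  0.0011, -0.0003]), array([-0.0018, -0.0005,  0.0002]))
```

View pics/s17c.png

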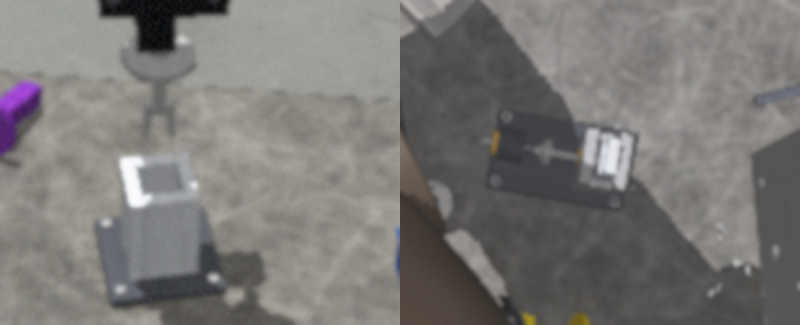

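Request:
apply_moves:
  increments:
    - {"linear":[0.01,0.001,0],"rot":[0,0,0],"fingers":0}
    - {"linear":[0.024,0.001,0],"rot":[0,0,0],"fingers":0}
    - {"linear":[0.036,0.001,0],"rot":[0,0,0],"fingers":0}
    - {"linear":[0.046,0.001,0],"rot":[0,0,0],"fingers":0}
    - {"linear":[0.055,0.001,0],"rot":[0,0,0],"fingers":0}

```text
time_s: 17.25
eef_pos: [0.4797, 0.3095, 0.3293]
eef_rot: [-0.123, 1.568, 0.123]
ft_force: [0.3, 0.6, -0.9]
width: 0.188
```

```bash
python3 -c "from h import *; avg(2);show()"
```

```text
F [ 0.14  0.18 -2.09  0.04  0.04  0.  ] fix Fx,Fy 0.1 0.21 pos [0.4796 0.3095 0.3285] fix x,y -0.0551 0.2464 t 17.35
t 17.35 pos [0.4796 0.3095 0.329 ] yaw_y 99.0 x [-1.7e-03 -8.0e-04 -1.0e+00] F [ 0.68  0.56 -1.59] T [0.051 0.028 0.039] w 0.188 q6 [ 0.46  0.5   1.78  0.    0.86 -1.27]
```

Request:
apply_moves:
  increments:
    - {"linear":[0.01,0,0],"rot":[0,0,0],"fingers":0}
    - {"linear":[0.02,0,0],"rot":[0,0,0],"fingers":0}
    - {"linear":[0.03,0,0],"rot":[0,0,0],"fingers":0}
    - {"linear":[0.038,0,0],"rot":[0,0,0],"fingers":0}
    - {"linear":[0.042,0,0],"rot":[0,0,0],"fingers":0}

```text
time_s: 17.85
eef_pos: [0.4796, 0.3096, 0.2873]
eef_rot: [-0.124, 1.568, 0.123]
ft_force: [0.5, -1.0, -1.3]
width: 0.188
```

```bash
python3 -c "from h import *; avg(3);show()"
```

```text
F [ 0.16 -0.15 -1.62  0.01  0.04 -0.  ] fix Fx,Fy 0.19 -0.12 pos [0.4797 0.3096 0.2876] fix x,y -0.0551 0.2465 t 18.0
t 18.0 pos [0.4797 0.3096 0.2881] yaw_y 99.0 x [-3.e-04 -0.e+00 -1.e+00] F [ 0.18 -0.08 -1.24] T [ 0.009  0.012 -0.002] w 0.188 q6 [ 0.46  0.56  1.81  0.    0.77 -1.27]
```

Request:
apply_moves:
  increments:
    - {"linear":[0.001,0,0],"rot":[0,0,0],"fingers":0}
    - {"linear":[0.002,0,0],"rot":[0,0,0],"fingers":0}
    - {"linear":[0.002,0,0],"rot":[0,0,0],"fingers":0}

```text
time_s: 18.3
eef_pos: [0.4797, 0.3096, 0.2864]
eef_rot: [-0.123, 1.567, 0.124]
ft_force: [0.3, -0.2, -1.6]
width: 0.185
```

```bash
python3 -c "from h import *; avg(3);show()"
```

```text
F [-0.03 -0.38 -1.36  0.02  0.04 -0.  ] fix Fx,Fy 0.04 -0.38 pos [0.4797 0.3096 0.2864] fix x,y -0.0551 0.2466 t 18.45
t 18.45 pos [0.4797 0.3096 0.2864] yaw_y 99.0 x [ 2.e-04  2.e-04 -1.e+00] F [-0.85 -0.24 -1.76] T [0.02  0.046 0.032] w 0.187 q6 [ 0.46  0.56  1.81  0.    0.77 -1.27]
```

Request:
apply_moves:
  increments:
    - {"linear":[0.001,0,0],"rot":[0,0,0],"fingers":0}
    - {"linear":[0.0018,0,0],"rot":[0,0,0],"fingers":0}
    - {"linear":[0.0018,0,0],"rot":[0,0,0],"fingers":0}

```text
time_s: 18.75
eef_pos: [0.4797, 0.3096, 0.2844]
eef_rot: [-0.123, 1.567, 0.123]
ft_force: [-0.1, -0.2, -1.3]
width: 0.186
```

```bash
python3 -c "from h import *; avg(3);show()"
```

```text
F [-0.28 -0.19 -1.34  0.02  0.01 -0.02] fix Fx,Fy -0.23 -0.24 pos [0.4797 0.3096 0.2845] fix x,y -0.0551 0.2466 t 18.9
t 18.9 pos [0.4797 0.3096 0.2845] yaw_y 99.0 x [ 0.e+00  1.e-04 -1.e+00] F [ 0.07 -0.08 -0.69] T [-0.024  0.024 -0.026] w 0.191 q6 [ 0.46  0.56  1.81  0.    0.76 -1.27]
```

Request:
apply_moves:
  increments:
    - {"linear":[0.0004,0,0],"rot":[0,0,0],"fingers":0}
    - {"linear":[0.0008,0,0],"rot":[0,0,0],"fingers":0}
    - {"linear":[0.0008,0,0],"rot":[0,0,0],"fingers":0}

```text
time_s: 19.2
eef_pos: [0.4796, 0.3096, 0.2841]
eef_rot: [-0.123, 1.567, 0.124]
ft_force: [-0.9, -0.7, 4.0]
width: 0.192
```

```bash
python3 -c "from h import *; avg(3);show()"
```

```text
F [-1.63 -1.1   5.2  -0.17  0.31 -0.02] fix Fx,Fy -1.38 -1.4 pos [0.4796 0.3096 0.2841] fix x,y -0.0551 0.2465 t 19.35
t 19.35 pos [0.4796 0.3096 0.2841] yaw_y 99.0 x [ 4.e-04  2.e-04 -1.e+00] F [-1.86 -1.09  5.23] T [-0.182  0.309 -0.074] w 0.189 q6 [ 0.46  0.56  1.81  0.    0.76 -1.27]
```

Seated: Fz rose to +5 N at the same height as when I gripped it. Opening.

Request:
apply_moves:
  increments:
    - {"linear":[0,0,0],"rot":[0,0,0],"fingers":0.3}
    - {"linear":[0,0,0],"rot":[0,0,0],"fingers":0.5}
    - {"linear":[0,0,0],"rot":[0,0,0],"fingers":0.6}
    - {"linear":[0,0,0],"rot":[0,0,0],"fingers":0.6}
    - {"linear":[0,0,0],"rot":[0,0,0],"fingers":0.6}
  force: 20

```text
time_s: 19.85
eef_pos: [0.4797, 0.3096, 0.2836]
eef_rot: [-0.123, 1.567, 0.123]
ft_force: [0.3, 0.5, -0.5]
width: 0.55
```

Request:
apply_moves:
  increments:
    - {"linear":[-0.02,0,0],"rot":[0,0,0],"fingers":0.7}
    - {"linear":[-0.05,0,0],"rot":[0,0,0],"fingers":0.7}
    - {"linear":[-0.09,0,0],"rot":[0,0,0],"fingers":0.7}
    - {"linear":[-0.12,0,0],"rot":[0,0,0],"fingers":0.7}
    - {"linear":[-0.12,0,0],"rot":[0,0,0],"fingers":0.7}

```text
time_s: 20.35
eef_pos: [0.4798, 0.3097, 0.4077]
eef_rot: [-0.121, 1.561, 0.125]
ft_force: [0.7, 0.3, -1.4]
width: 0.701
```

Request:
apply_moves:
  increments:
    - {"linear":[0,0,-0.05],"rot":[0,0,0],"fingers":0.7}
    - {"linear":[0,0,-0.08],"rot":[0,0,0],"fingers":0.7}
    - {"linear":[0,0,-0.08],"rot":[0,0,0],"fingers":0.7}
    - {"linear":[0,0,-0.08],"rot":[0,0,0],"fingers":0.7}
    - {"linear":[0,0,-0.08],"rot":[0,0,0],"fingers":0.7}

```text
time_s: 20.85
eef_pos: [0.4015, 0.2973, 0.4034]
eef_rot: [-0.123, 1.567, 0.123]
ft_force: [-0.2, 0.2, 0.3]
width: 0.699
```

```bash
python3 - <<'E'
from h import *
show()
c=cap('wrist','w20.png');cap('side','s20.png');cap('top','t20.png')
np.savez('w20.npz',R=c['R'],t=c['t'])
for nm in 'fork_tool','stand':
    for d in bot.boxes_of('side',nm): e=d['extent']; print(nm,round(d['confidence'],2),np.round([e[0]*640,e[1]*480,e[2]*640,e[3]*480]).tolist())
im=[cv2.imread('pics/s20.png')[160:400,180:430],cv2.imread('pics/t20.png')[180:350,190:430]]
cv2.imwrite('pics/x20.png',np.hstack([cv2.resize(x,(400,400),interpolation=cv2.INTER_CUBIC) for x in im]))
E
```

```text
t 20.85 pos [0.4015 0.2973 0.4034] yaw_y 98.99 x [ 3.e-04  2.e-04 -1.e+00] F [-0.18  0.18  0.25] T [ 0.033  0.005 -0.015] w 0.699 q6 [ 0.51  0.31  1.86  0.    0.96 -1.22]
fork_tool 0.97 [303.0, 198.0, 24.0, 43.0]
fork_tool 0.93 [236.0, 190.0, 43.0, 33.0]
fork_tool 0.71 [199.0, 325.0, 37.0, 45.0]
fork_tool 0.3 [284.0, 346.0, 18.0, 23.0]
stand 0.71 [305.0, 232.0, 49.0, 65.0]
stand 0.64 [281.0, 292.0, 23.0, 22.0]
```

View pics/x20.png

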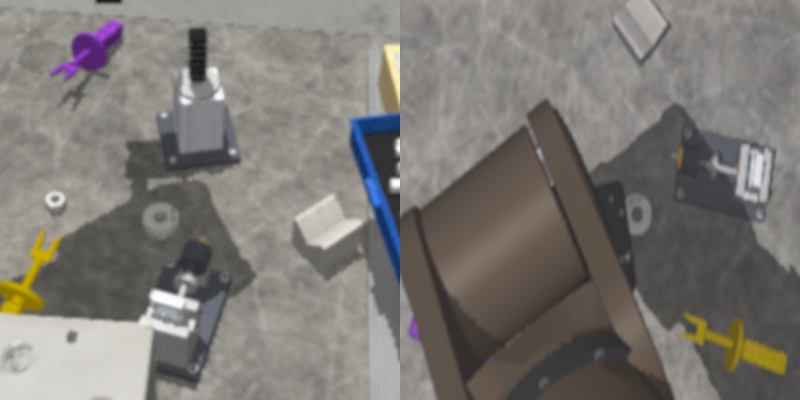

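View pics/w20.png

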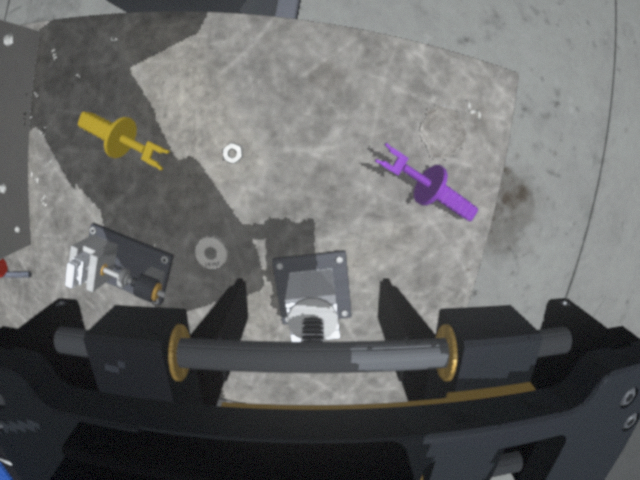

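```bash
python3 - <<'E'
import cv2,numpy as np
im=[cv2.imread('pics/%s.png'%f)[y:y+70,x:x+70] for f in ('side0','s20') for (x,y) in ((262,310),(270,165))]
cv2.imwrite('pics/x21.png',np.vstack([np.hstack([cv2.resize(i,(290,290),interpolation=cv2.INTER_CUBIC) for i in im[k:k+2]]) for k in (0,2)]))
E
```

```text
(no output)
```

View pics/x21.png

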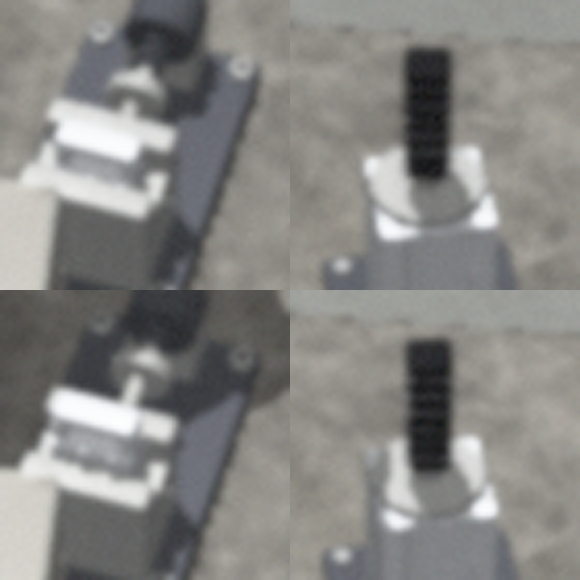

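Before (top row) and after (bottom row): the link's top now covers the far cheek, so it is raised, and the collar is held back. The tool is upright, and its handle top and flange sit on the same rows within about a pixel, so it is fully down. The bystanders are unmoved. Handing in.

```bash
python3 -c "
from station import bot
print(bot.finish_job(), bot.get_state()['time_s'])"
```

```text
the job is handed in; nothing more can be done
the job is handed in; nothing more can be done
```

The job is done and handed in at about 21 s of the 51 s allowed. The link is up, and the tool is back in its stand, upright and fully down.

- **Push:** I took the black-handled tool from the stand and put the fork over the bar. By touch, the collar's face was about 11 mm past the bar_gap point. I pushed it in small steps, and the link jumped up after roughly 8 mm of travel. The force averaged about 6 N, with a peak single reading of 6.7 N. The end stop was never felt.
- **Return:** I backed off, lifted the fork out and lowered the tool until it seated. The wrist force showed about 5 N, at the same height as when I had gripped it.
- **Last checks:** in the side pictures before and after, the link stays raised with the bar resting against it. The tool's handle and flange are at the same height as at the start, to within a pixel. The other things and the look-alikes look unmoved, and the gripper is clear of everything.

On going down, the fork first sat slightly off in x and rubbed the bar at about 3 N. I moved it 2.5 mm in two steps to centre it before pushing. The camera-based handle position along the fork's width therefore disagreed with touch by about 2 to 3 mm.

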